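# Snap the cover plate onto a battery tray

## Task

Close the battery tray with the aluminium cover plate lying beside it: tilt the plate, hook one edge under the tray's overhanging lip and push it in against the spring bar there, then lower the other edge flat inside the end wall with the two catches. Let the spring slide the plate back under the catches, so that it lies flat and fully home against that end wall, and let go. Leave the other things on the bench where they are.

Things in the scene. Friction and masses are not known exactly. Their poses are not given: they have to be found in the camera images.
- tray: Grey plastic battery tray full of cells, fixed to the bench, 180 long (its x) x 129 wide (its y). Origin on its underside (bench level); x points from the lip end to the catch end, yaw within 25 degrees of the world's. Side guides, 6 mm high above the ledges, have inner faces at y = -58.5 and +58.5 mm (3.5 mm free either side of the plate).
- tray_seat (a point): Point at the height of the tray's ledges (78 mm above the bench), above the tray's origin, axes as the tray's. The centre of the plate's underside lies here when home; the plate then spans x = -75 to +75 mm. The cell tops are 4 mm below the ledges; the lip end's ledge reaches to x = -45 mm, the catch end's starts at +55 mm, the side ones are 13 mm wide.
- tray_lip (a point): Middle of the free edge of the overhanging lip, on its underside, at tray x = -64.5 mm; axes as the tray's. The lip is as wide as the tray, 4 mm thick, reaches back to x = -99 mm, and leaves a gap 13 mm high above the ledge, in which the spring bar (buffer) stands.
- tray_catch (a point): Foot of the end wall's inner face, mid-width, at ledge height, tray x = +75 mm; axes as the tray's. The wall is 6 mm thick and 7 mm high. On it stand two catches, 26 mm wide, at y = -34 and +34 mm, overhanging 3.5 mm inwards (to x = +71.5 mm), underside 7 mm and top 11 mm above the ledge.
- buffer (a joint): Steel spring bar under the lip, 100 mm wide, 1 to 11 mm above the ledge. Value (m): how far it is pushed in; 0 at rest (face at tray x = -71.5 mm), hard stop at 0.012 (face at -83.5 mm). It pushes back with 2 N at rest to 6 N at the stop. Push it in 7 mm or more for the lowered plate to pass inside the catches; with the plate home it stands at 3.5 mm.
- cover_mid (a point): Loose aluminium cover plate, 150 (x) x 110 (y) x 5 mm, 0.18 to 0.35 kg, flat on the bench, either way round alike. Point at its centre, 20.5 mm above its underside (half-way up the whole), z up. A bridge handle crosses it: bar along y, 12 mm thick (x), 80 long, 23 to 41 mm above the underside (bar centre 11.5 mm above this point), open below.
- cell: Bystander: a loose white battery cell standing upright, 21 mm across, 70 mm tall; origin at its foot.
- strip_roll: Bystander: a flat steel ring (roll of strip), 72 mm across, 14 mm high; origin under its centre.
- cell_holder: Bystander: black plastic cell holder, 200 x 52 x 18 mm; origin under its centre.
- clamp_frame: Bystander: wooden clamp frame, two bars 240 mm long joined by steel rods, 150 mm wide, 16 mm high; origin under its centre.
Things that resemble listed ones, but are neither listed nor needed, are in the scene too. There is more than one size of the part that bears cover_mid; the job needs the middle-sized. Of the things that look like the tray, the largest one is meant.

How it is judged:
On the way:
1. an edge of the plate, under the lip, pushes the spring bar in at least 5 mm (value of joint buffer above 0.005 m and x of cover_mid in the frame of tray between -0.03 and 0.02 m and y of cover_mid in the frame of tray between -0.01 and 0.01 m), for 0.1 s.
At the end, for the whole second after the job is handed in: The plate lies flat on the tray's ledges (within 2 mm in height, tilt under 0.025 rad), its one edge under the lip and its other under the catches: centre within 2.5 mm along and 5 mm across of home, the spring bar held in between 1.5 and 6 mm; the gripper has let go (x of cover_mid in the frame of tray between -0.0025 and 0.0025 m and y of cover_mid in the frame of tray between -0.005 and 0.005 m and z of cover_mid in the frame of tray between 0.0965 and 0.1005 m and angle between cover_mid's own z axis and vertical below 0.025 rad and value of joint buffer between 0.0015 and 0.006 m); the robot touches nothing.
It fails at once if a bystander is moved more than 30 mm or the cell is knocked over (distance of any of cell, strip_roll, cell_holder, clamp_frame from where it was at the start of the episode above 0.03 m or angle between cell's own z axis and vertical above 0.5 rad).
It also fails if it takes over 42 s, if anything falls off the work surface, if the arm or the gripper's body presses on something with over 40 N, if the wrist force passes 120 N, or if a joint passes its speed limit or range.

## Robot

A 6-joint arm with a two-finger parallel gripper is mounted at the origin on the work surface. World frame = base frame: x ahead of the robot, y to its left, z up, the work surface at z = 0. Lengths are in m, angles in rad, forces in N, time in s.
With the tool pointing down it reaches from about 0.35 to 0.775 m from the base axis. Payload 7.3 kg.
Tool frame: the origin (TCP) lies at the centre of the arm's flange, where the gripper is bolted on; the fingertips stand 178 mm ahead of it and the grasp point (between the pads) lies 159 mm ahead of it; x points along the fingers, y is the direction in which the jaws open and shut, and the axes are right-handed (so a half turn about x gives the same grasp; the last joint's range is limited). The gripper opens to 92 mm and grips with 3 to 60 N. Pads are 19 mm wide; open, the fingers measure 130 mm over their backs; the gripper's body (75 mm by 190 mm) begins 47 mm behind the grasp point.
Start: joints at [1.14, 0.342, 1.524, -0, 1.275, -0.146], TCP at [0.147, 0.504, 0.405] pointing down, gripper open.
Joint ranges: [-2.53, 2.53], [-0.77, 2.02], [0.04, 2.7], [-1, 4.14], [0.28, 2.66], [-3.11, 3.11]. Speed limits (rad/s): [2.57, 2.57, 3.14, 3.14, 3.14, 3.14].

## Interface

Orientations are given as [roll, pitch, yaw] about the fixed x, y, z axes, in that order (R = Rz(yaw) Ry(pitch) Rx(roll)).
In Python, from cell import readout, cams, workorder gives the robot as it stands.
- The arm moves only by the shell command python3 -m inch 'ROWS' [FORCE]. ROWS is text: rows parted by semicolons, each of 5 numbers parted by spaces: the shift along the world's x, y, z in mm, then the turn about the world's z in rad, then the opening, from 0 (shut) to 1 (fully open). A call has 1 to 8 rows; each row shifts and turns the commanded pose from where the row before left it; what a row does not reach is not made up. A row lasts 1/12 s, in which the tool goes at most 41.7 mm and 7.16 degrees, less where a joint would pass 70% of its speed; a pose out of reach is approached as far as the arm can. A call is refused whole if a number of a shift passes 41.7 or a number of a turn 0.125, either way. A call with a gripper value outside its range is refused whole. The fingers move at their own pace and stop on an object; FORCE is the grip in N (left out, the last holds). Time passes only in rows, so rows that do not move let the fingers close. It gives the time, the measured TCP pose, the force and the opening at its end, in the units of the state.
- readout.observe(): the state, without advancing time (a new reading comes with each control period).
- cams.read_camera(name): name is "scene" or "top"; returns a dict with "color" (384x512x3 uint8, red, green, blue), "fx", "fy", "cx", "cy" (pixels), "dist_coeffs" ([k1, k2, p1, p2, k3] as OpenCV has them; the pictures are not rectified), "world_to_cam" (4x4, takes a point from world to camera coordinates). Camera axes: x right, y down, z forward; pixel columns grow to the right and rows downward; lengths in m; the calibration is good to about 2 mm. A picture is of the moment at which its call begins. There is no depth.
- workorder.hand_in(): hands the job in, once; it reports no verdict.
The state is a dict: "time": time; "qpos": joint angles; "qvel": joint speeds; "joint_efforts": joint torques, N m; "tool_pos": TCP position; "tool_rot": TCP orientation; "contact_force": force on the tool from outside, world axes, zero at the start; "torque": the same for the moment, N m; "opening": finger opening in m.
Only numpy, scipy, OpenCV 4.12 (cv2) and the standard library are available. Lean on these libraries where they do the work, as an engineer would, in place of code of your own. Each camera call takes 0.05 s, during which the arm holds its last target.

## Working session

There is one attempt and no reset: what is moved stays moved. The work goes in short steps, Python scripts to look and compute and a shell command to move; the robot and the scene stay as the last step left them, time stands still between calls to the robot, and variables do not carry over. Pictures are saved under pics/ and viewed, and the job is handed in when it is done.

```bash
ls; mkdir -p pics; python3 - <<'E'
from cell import readout, cams
import cv2
print(readout.observe())
for n in("scene","top"):
    d=cams.read_camera(n)
    cv2.imwrite(f"pics/{n}0.png",cv2.resize(d["color"][:,:,::-1],None,fx=1.5,fy=1.5,interpolation=cv2.INTER_CUBIC))
    cv2.imwrite(f"pics/{n}0raw.png",d["color"][:,:,::-1])
    print(n,d["fx"],d["fy"],d["cx"],d["cy"],d["dist_coeffs"],d["world_to_cam"])
E
```

```text
pics
{'time': 0.0, 'qpos': array([ 1.13997393e+00,  3.42758522e-01,  1.52501852e+00, -6.49786083e-06,
        1.27541271e+00, -1.46007959e-01]), 'qvel': array([-0.00026245, -0.00183115,  0.00104301, -0.00087361, -0.00095168,
        0.00097394]), 'joint_efforts': array([-3.85188478e-04, -4.31265843e+01, -2.44214523e+01,  7.14380457e-02,
        5.60346292e-02, -1.66327150e-04]), 'tool_pos': array([0.14744217, 0.50373386, 0.40402564]), 'tool_rot': array([-1.71291386,  1.56919922, -1.9977264 ]), 'contact_force': array([-0.11244463,  0.02896478, -0.86542586]), 'torque': array([ 0.03929062,  0.03940696, -0.0054294 ]), 'opening': 0.09162237596786166}
scene 469.2633214539088 469.2633214539088 257.089159063025 191.5157569891488 [-0.01743264  0.          0.          0.          0.        ] [[ 0.27780761  0.96060163 -0.00821278 -0.13868077]
 [ 0.54771223 -0.1654113  -0.82015268 -0.22114488]
 [-0.78919848  0.22334641 -0.57208577  1.71340343]
 [ 0.          0.          0.          1.        ]]
top 433.845064272034 433.845064272034 253.6310461748863 185.68168687584537 [0.01359511 0.         0.         0.         0.        ] [[ 0.01040303 -0.99971982  0.02126154 -0.03089576]
 [-0.98722761 -0.01364884 -0.15873043  0.51296879]
 [ 0.15897615 -0.0193387  -0.987093    1.42409503]
 [ 0.          0.          0.          1.        ]]
```

View pics/top0.png

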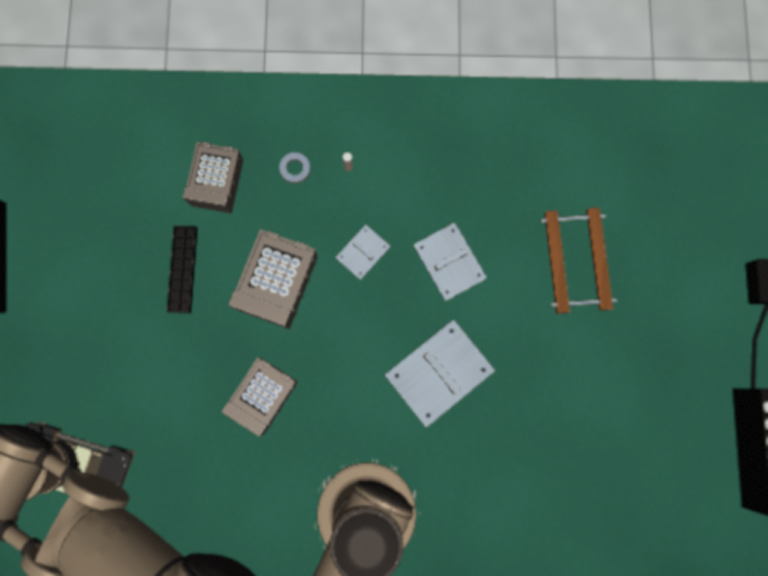

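View pics/scene0.png

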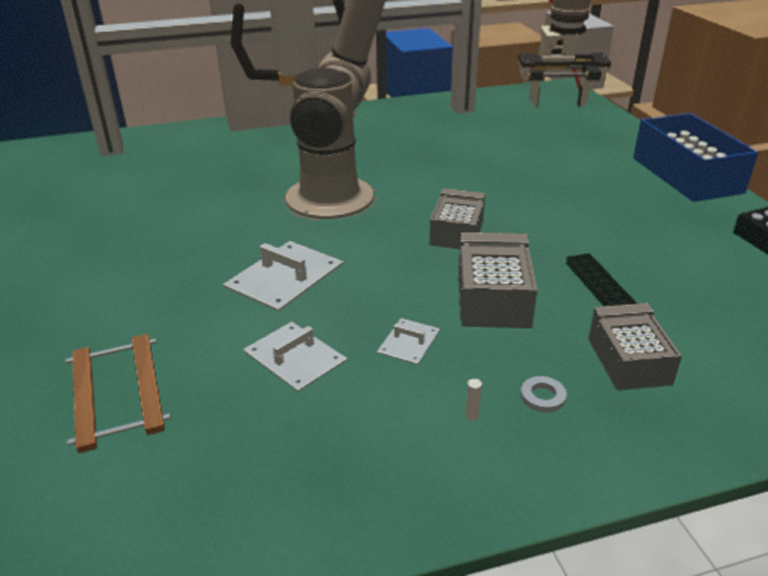

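```bash
cat > h.py <<'E'
import numpy as np, cv2
from cell import readout, cams
def cam(n):
    d=cams.read_camera(n); d["K"]=np.array([[d["fx"],0,d["cx"]],[0,d["fy"],d["cy"]],[0,0,1.]]); d["D"]=np.array(d["dist_coeffs"],float); return d
def px2w(d,uv,z):
    uv=np.array(uv,float).reshape(-1,1,2); n=cv2.undistortPoints(uv,d["K"],d["D"]).reshape(-1,2)
    T=np.array(d["world_to_cam"]);R=T[:3,:3];c=-R.T@T[:3,3]
    r=np.c_[n,np.ones(len(n))]@R; s=(z-c[2])/r[:,2]; return c+r*s[:,None]
def w2px(d,P):
    T=np.array(d["world_to_cam"]); return cv2.projectPoints(np.array(P,float).reshape(-1,1,3),cv2.Rodrigues(T[:3,:3])[0],T[:3,3],d["K"],d["D"])[0].reshape(-1,2)
def crop(d,u0,v0,w,h,s,fn):
    cv2.imwrite(fn,cv2.resize(d["color"][v0:v0+h,u0:u0+w,::-1],None,fx=s,fy=s,interpolation=cv2.INTER_CUBIC))
E
python3 - <<'E'
from h import *
d=cam("top"); crop(d,140,130,200,100,4,"pics/t1.png")
s=cam("scene"); crop(s,150,140,220,130,3.6,"pics/s1.png")
E
```

```text
(no output)
```

View pics/t1.png

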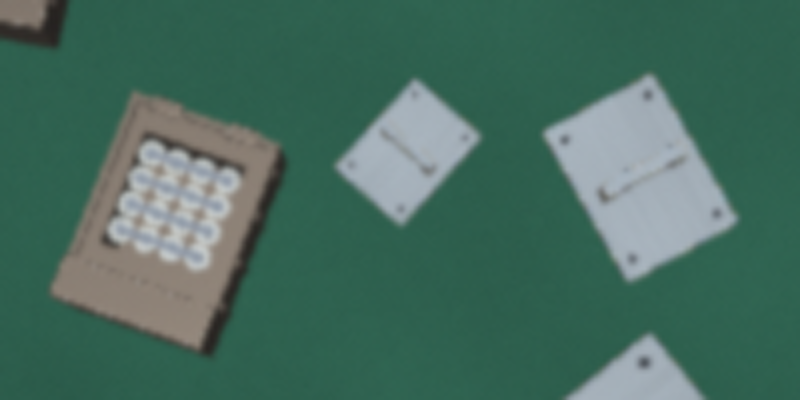

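View pics/s1.png

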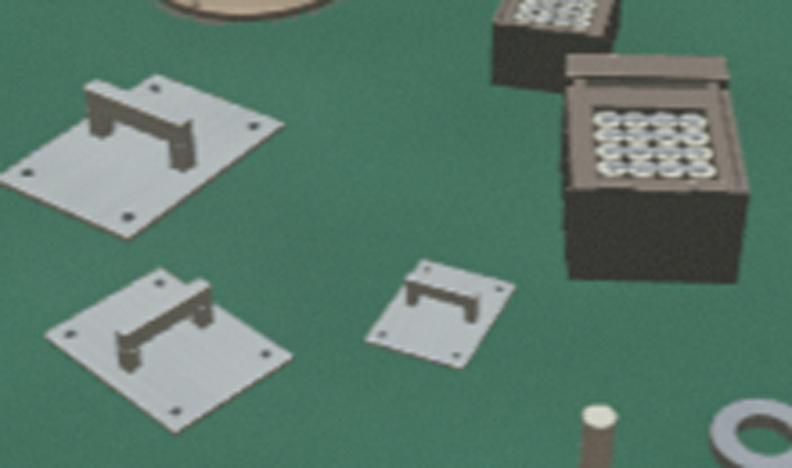

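```bash
cat > fit.py <<'E'
from h import *
from scipy.optimize import least_squares
d=cam("top"); s=cam("scene")
T=lambda p:((np.array(p,float)+.5)/4-.5+[140,130])
S=lambda p:((np.array(p,float)+.5)/3.6-.5+[150,140])
def fit(name,mT,pT,mS,pS,g):
    pT=T(pT);pS=S(pS)
    def tr(m,q): c,n=np.cos(q[2]),np.sin(q[2]); m=np.array(m,float); return np.c_[q[0]+c*m[:,0]-n*m[:,1],q[1]+n*m[:,0]+c*m[:,1],m[:,2]]
    for w in("top","scene","both"):
        def r(q):
            o=[]
            if w!="scene":o.append(w2px(d,tr(mT,q))-pT)
            if w!="top":o.append(w2px(s,tr(mS,q))-pS)
            return np.concatenate(o).ravel()
        k=least_squares(r,g,loss="soft_l1"); print(name,w,k.x.round(4),"res",r(k.x).round(1))
    return k.x
a,b=.075,.055
# plate order in top: (652,73)...
fit("plate",[[a,b,.005],[a,-b,.005],[-a,-b,.005],[-a,b,.005]],[(543,131),(652,73),(738,219),(630,282)],
 [[a,b,.005],[a,-b,.005],[-a,-b,.005],[-a,b,.005]],[(177,431),(45,333),(160,268),(293,355)],[.5,-.1,.5])
L,R=-.099,.081;w=.0645
fit("tray",[[L,w,.095],[L,-w,.095],[R,w,.084],[R,-w,.084]],[(51,293),(210,355),(133,93),(285,148)],
 [[L,w,.095],[L,-w,.095],[-.0645,w,.095],[-.0645,-w,.095],[R,w,.084],[R,-w,.084],[R,w,0],[R,-w,0]],[(727,58),(567,57),(728,79),(567,79),(747,191),(566,186),(738,283),(570,279)],[.45,.15,-.37])
E
python3 fit.py
```

```text
plate top [ 0.5642 -0.1859  0.5214] res [ 0.1  0.2 -0.1 -0.1  0.2  0.2 -0.2 -0.3]
plate scene [ 0.5648 -0.1817 -0.7847] res [ -0.6   0.3   0.3  13.3   2.3  -0.4  -0.8 -12.7]
plate both [ 0.5648 -0.1831 -0.7116] res [ 25.5 -14.9  22.2  20.  -27.1  15.4 -24.1 -21.2   1.6   0.1   0.6  15.
  -0.7  -0.   -2.4 -14. ]
tray top [ 0.5137  0.2062 -0.3327] res [ 0.5  1.  -1.6 -1.   1.   0.4 -0.3 -0.3]
tray scene [ 0.5151  0.2101 -0.3431] res [-0.5 -0.5 -0.2 -1.3  0.4 -0.2  0.1 -1.3  0.5  0.9  1.6  0.9 -0.5  0.4
 -1.1  0.1]
tray both [ 0.5148  0.2092 -0.3416] res [-0.6  0.3 -2.9 -1.3  0.4 -0.1 -1.1 -0.4 -0.9 -0.5 -0.5 -1.3  0.  -0.2
 -0.2 -1.3  0.1  0.9  1.3  0.9 -0.9  0.4 -1.5  0.1]
```

```bash
sed -i 's/\[(177,431),(45,333),(160,268),(293,355)\]/[(293,355),(177,431),(45,333),(160,268)]/' fit.py; cat >> fit.py <<'E'
E
python3 fit.py | grep plate; cat > ov.py <<'E'
from h import *
def box(x0,x1,y0,y1,z): return [[x0,y0,z],[x1,y0,z],[x1,y1,z],[x0,y1,z]]
L,R,w=-99,81,64.5
TR=[box(L,-64.5,-w,w,95),box(L,R,-w,w,0),box(75,81,-w,w,85)]+[box(71.5,81,y-13,y+13,89) for y in(-34,34)]+[box(L,R,-58.5,58.5,84)]
PL=[box(-75,75,-55,55,5),box(-6,6,-40,40,41)]
def draw(cn,polys,crp,sc,fn,d=None):
    d=d or cam(cn);u0,v0,W,H=crp
    im=cv2.resize(d["color"][v0:v0+H,u0:u0+W,::-1],None,fx=sc,fy=sc,interpolation=cv2.INTER_CUBIC)
    for (q,ps,z0,col) in polys:
        c,n=np.cos(q[2]),np.sin(q[2])
        for p in ps:
            m=np.array(p,float)/1000;P=np.c_[q[0]+c*m[:,0]-n*m[:,1],q[1]+n*m[:,0]+c*m[:,1],m[:,2]+z0]
            u=(w2px(d,P)-[u0,v0]+.5)*sc-.5
            cv2.polylines(im,[np.round(u*8).astype(np.int32)],True,col,1,cv2.LINE_AA,3)
    cv2.imwrite(fn,im)
E
python3 - <<'E'
from ov import *
p=[((.5144,.2084,-.3400),TR,0,(0,0,255)),((.5642,-.1859,.5214),PL,0,(255,0,0))]
draw("top",[((.5137,.2072,-.3400),TR,0,(0,0,255)),p[1]],(140,140,190,90),4.2,"pics/t2.png")
draw("scene",[((.5151,.2101,-.3431),TR,0,(0,0,255)),p[1]],(290,140,80,90),6.6,"pics/s2.png")
E
```

```text
plate top [ 0.5642 -0.1859  0.5214] res [ 0.1  0.2 -0.1 -0.1  0.2  0.2 -0.2 -0.3]
plate scene [ 0.564  -0.1839  0.5195] res [ 0.3 -0.1 -0.1  0.1 -0.3  0.2  0.1 -0.3]
plate both [ 0.5641 -0.1846  0.5204] res [-0.3  0.2 -0.4 -0.1 -0.2  0.2 -0.5 -0.3  0.1  0.  -0.4  0.2 -0.5  0.3
```

View pics/t2.png

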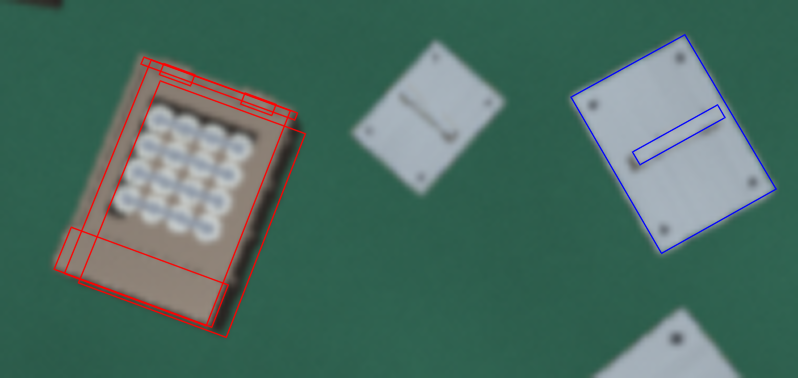

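View pics/s2.png

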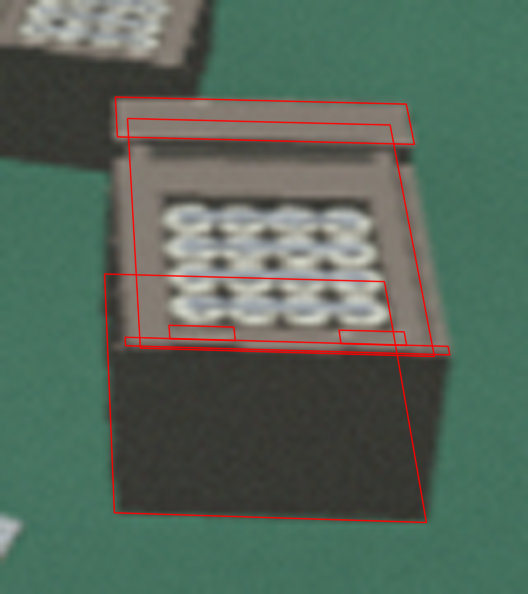

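```bash
cat > sil.py <<'E'
from ov import *
from scipy.optimize import minimize
TRV=np.array(sum([box(L,-64.5,-w,w,95),box(L,R,-w,w,0),box(L,R,-w,w,84)]+[box(75,81,y-13,y+13,89) for y in(-34,34)],[]),float)/1000
PLV=np.array(box(-75,75,-55,55,5)+box(-75,75,-55,55,0),float)/1000
def mask(d):
    c=d["color"].astype(float); g=c[:,:,1]-(c[:,:,0]) # green excess
    return g
def fit(d,V,q0,z0=0,pad=10,S=8):
    g=mask(d)
    tr=lambda q:np.c_[q[0]+np.cos(q[2])*V[:,0]-np.sin(q[2])*V[:,1],q[1]+np.sin(q[2])*V[:,0]+np.cos(q[2])*V[:,1],V[:,2]+z0]
    u=w2px(d,tr(q0)); a=np.floor(u.min(0)-pad).astype(int);b=np.ceil(u.max(0)+pad).astype(int)
    G=g[a[1]:b[1],a[0]:b[0]]
    def ren(q):
        u=(w2px(d,tr(q))-a+.5)*S-.5
        im=np.zeros((G.shape[0]*S,G.shape[1]*S),np.uint8)
        cv2.fillConvexPoly(im,cv2.convexHull(np.round(u*16).astype(np.int32)),255,cv2.LINE_8,4)
        im=cv2.resize(im,(G.shape[1],G.shape[0]),interpolation=cv2.INTER_AREA)/255.
        return cv2.GaussianBlur(im,(0,0),0.7)
    # background level
    bg=np.median(g[ren_bg(d,g)]) if False else np.percentile(G,90)
    r0=ren(q0); near=(cv2.dilate((r0>.02).astype(np.uint8),np.ones((9,9)))>0)
    fgl=np.median(G[r0>.98]); M=np.clip((bg-G)/(bg-np.minimum(fgl,bg-15)),0,1)
    M=(G<(bg+fgl)/2)*1.0
    M=cv2.GaussianBlur(M,(0,0),0.6)
    f=lambda p:((ren(np.array(q0)+p*[.001,.001,.01])-M)**2*near).sum()
    r=min((minimize(f,s,method="Nelder-Mead",options=dict(initial_simplex=np.array(s)+np.array([[0,0,0],[3,0,0],[0,3,0],[0,0,3.]]),xatol=.02,fatol=.001)) for s in([0,0,0.],[1,-1,0.])),key=lambda r:r.fun)
    return np.array(q0)+r.x*[.001,.001,.01],r.fun
if __name__=="__main__":
    for n in("top","scene"):
        d=cam(n)
        print(n,"tray",*fit(d,TRV,(.5144,.2084,-.34)),"plate",*fit(d,PLV,(.5642,-.1849,.5214)))
E
python3 sil.py
```

```text
top tray [ 0.51684161  0.20965715 -0.3352767 ] 11.770954713699425 plate [ 0.56394598 -0.18511335  0.51804626] 13.892898873609347
scene tray [ 0.51321983  0.21027212 -0.33213957] 170.50323203245583 plate [ 0.56301732 -0.18437956  0.51051758] 19.052756344186918
```

```bash
cat > st.py <<'E'
from h import *
from scipy.spatial.transform import Rotation as Ro
def st(p=True):
    o=readout.observe(); R=Ro.from_euler("xyz",o["tool_rot"]).as_matrix()
    g=o["tool_pos"]+.159*R[:,0]; ya=np.arctan2(R[1,1],R[0,1])
    if p: print("t %.2f"%o["time"],"tcp",o["tool_pos"].round(4),"grasp",g.round(4),"xaxis",R[:,0].round(3),"jawyaw %.3f"%ya,"q",o["qpos"].round(2),"F",o["contact_force"].round(1),"M",o["torque"].round(2),"op %.4f"%o["opening"])
    return o,g,ya
if __name__=="__main__": st()
E
python3 st.py
```

```text
t 0.60 tcp [0.1475 0.5039 0.4047] grasp [0.1475 0.5039 0.2457] xaxis [ 0.  0. -1.] jawyaw 1.286 q [ 1.14  0.34  1.52  0.    1.28 -0.15] F [ 0.3 -1.1  0.6] M [ 0.02 -0.07 -0.04] op 0.0918
```

```bash
R='17.4 -28.7 0 0.0335 1;17.4 -28.7 0 0.0335 1;17.4 -28.7 0 0.0335 1;17.4 -28.7 0 0.0335 1'; echo skip
```

```text
skip
```

```bash
python3 -m inch '17.4 -28.7 0 0.0335 1;17.4 -28.7 0 0.0335 1;17.4 -28.7 0 0.0335 1;17.4 -28.7 0 0.0335 1;17.4 -28.7 0 0.0335 1;17.4 -28.7 0 0.0335 1;17.4 -28.7 0 0.0335 1;17.4 -28.7 0 0.0335 1' && python3 -m inch '17.4 -28.7 0 0.0335 1;17.4 -28.7 0 0.0335 1;17.4 -28.7 0 0.0335 1;17.4 -28.7 0 0.0335 1;17.4 -28.7 0 0.0335 1;17.4 -28.7 0 0.0335 1;17.4 -28.7 0 0.0335 1;17.4 -28.7 0 0.0335 1' && python3 -m inch '17.4 -28.7 -15 0.0335 1;17.4 -28.7 -15 0.0335 1;17.4 -28.7 -15 0.0335 1;17.4 -28.7 -15 0.0335 1;17.4 -28.7 -15 0.0335 1;17.4 -28.7 -15 0.0335 1;17.4 -28.7 -15 0.0335 1;17.4 -28.7 -15 0.0335 1'; python3 st.py
```

```text
time: 1.27
tool_pos: [0.2871, 0.2728, 0.405]
tool_rot: [0.65, 1.57, 0.635]
contact_force: [0.6, 0.7, 0.2]
opening: 0.0918
time: 1.93
tool_pos: [0.4264, 0.043, 0.405]
tool_rot: [-0.039, 1.57, 0.213]
contact_force: [0.7, 0.8, -0.1]
opening: 0.0917
time: 2.6
tool_pos: [0.5657, -0.1866, 0.2839]
tool_rot: [1.149, 1.571, 1.67]
contact_force: [0.7, -0.3, 0.3]
opening: 0.0914
t 2.60 tcp [ 0.5657 -0.1866  0.2839] grasp [ 0.5657 -0.1865  0.1249] xaxis [-0.  0. -1.] jawyaw 2.091 q [-0.45  0.58  1.48  0.    1.08 -2.54] F [ 0.7 -0.3  0.3] M [ 0.11 -0.01 -0.02] op 0.0914
```

```bash
python3 -m inch '-1.5 1.5 -40 0 1;0 0 -8 0 1;0 0 0 0 1' ; python3 - <<'E'
from ov import *
draw("scene",[((.564,-.185,.52),PL,0,(255,0,0))],(150,180,110,90),7,"pics/s3.png")
E
python3 st.py
```

```text
time: 2.85
tool_pos: [0.5624, -0.183, 0.2336]
tool_rot: [2.151, 1.563, 2.67]
contact_force: [-0.3, -0.1, 1.1]
opening: 0.0918
t 2.90 tcp [ 0.5631 -0.1829  0.236 ] grasp [ 0.5626 -0.1827  0.077 ] xaxis [-0.003  0.002 -1.   ] jawyaw 2.090 q [-0.44  0.64  1.54  0.    0.97 -2.53] F [0.4 0.5 0.6] M [ 0.08  0.01 -0.02] op 0.0920
```

View pics/s3.png

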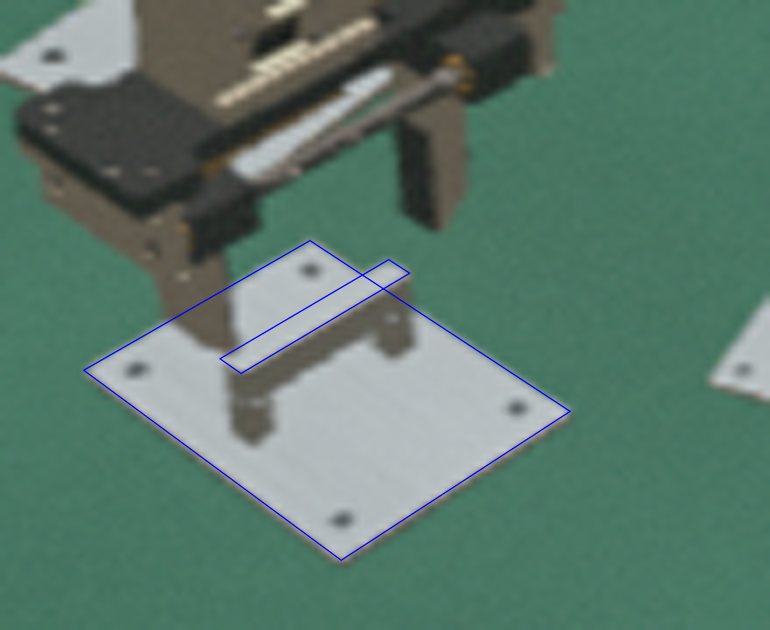

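```bash
python3 -m inch '0 -1 -16 0 1;0 0 -16 0 1;0 0 -12 0 1;0 0 0 0 1;0 0 0 0 1' ; python3 - <<'E'
from ov import *
draw("scene",[],(150,180,110,90),7,"pics/s4.png")
E
python3 st.py
```

```text
time: 3.32
tool_pos: [0.5638, -0.184, 0.1938]
tool_rot: [-0.829, 1.57, -0.309]
contact_force: [0.9, -0.1, -0.0]
opening: 0.0918
t 3.37 tcp [ 0.564  -0.1842  0.1942] grasp [ 0.5643 -0.1843  0.0352] xaxis [ 0.002 -0.001 -1.   ] jawyaw 2.091 q [-0.44  0.7   1.56  0.    0.88 -2.54] F [-0.3 -0.2 -0. ] M [0.06 0.03 0.02] op 0.0918
```

View pics/s4.png

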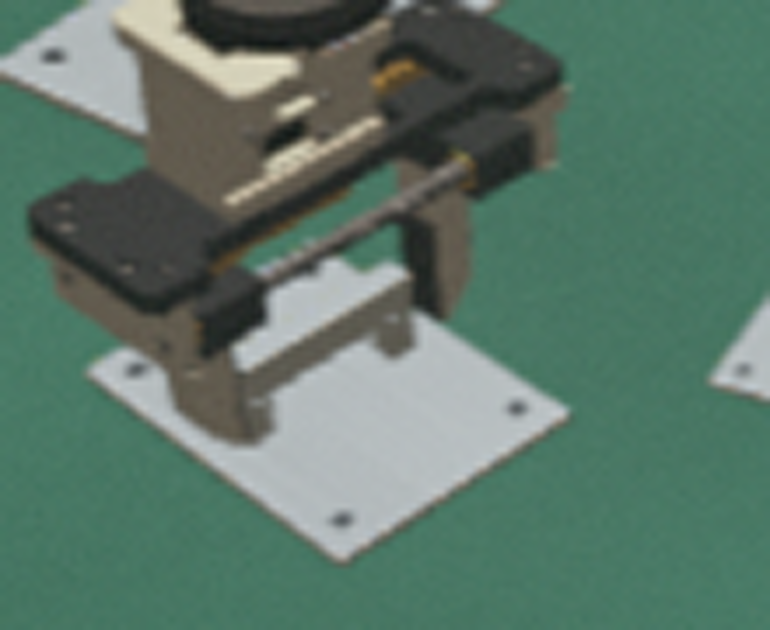

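```bash
python3 -m inch '0 0 0 0 0.6;0 0 0 0 0.6;0 0 0 0 0.6;0 0 0 0 0.6;0 0 0 0 0.6' 25; python3 -m inch '0 0 10 0 0.6;0 0 15 0 0.6;0 0 15 0 0.6;0 0 0 0 0.6;0 0 0 0 0.6';python3 st.py; python3 - <<'E'
from ov import *
draw("scene",[],(150,150,110,90),7,"pics/s5.png")
E
```

```text
time: 3.78
tool_pos: [0.5639, -0.1845, 0.1938]
tool_rot: [-0.854, 1.569, -0.335]
contact_force: [-0.4, 1.8, 6.9]
opening: 0.0799
time: 4.2
tool_pos: [0.5637, -0.1845, 0.2334]
tool_rot: [-0.931, 1.569, -0.412]
contact_force: [-0.4, 0.3, -1.7]
opening: 0.0798
t 4.20 tcp [ 0.5637 -0.1845  0.2334] grasp [ 0.5639 -0.1846  0.0744] xaxis [ 0.001 -0.001 -1.   ] jawyaw 2.090 q [-0.45  0.64  1.54  0.    0.96 -2.54] F [-0.4  0.3 -1.7] M [0.06 0.01 0.01] op 0.0798
```

View pics/s5.png

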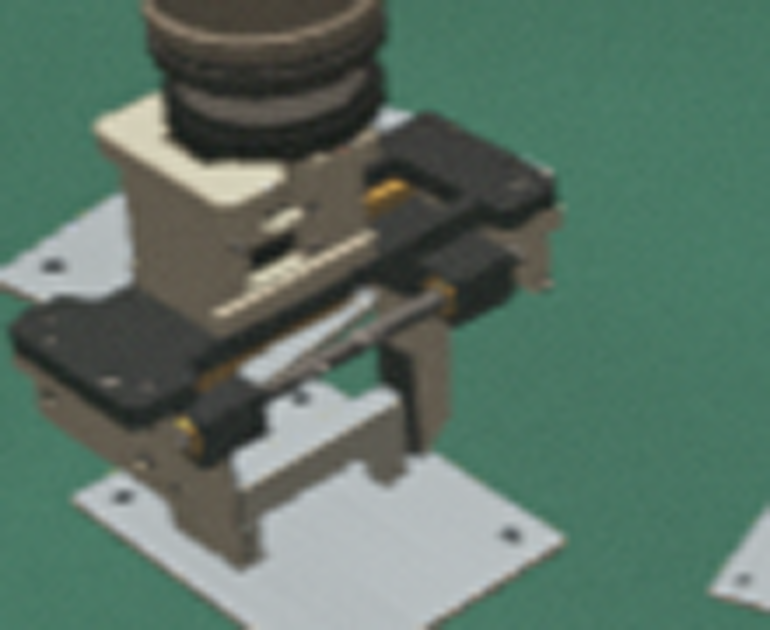

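```bash
python3 -m inch '-2 12 10 -0.03 0.6;-2 24 10 -0.0536 0.6;-2 26 10 -0.0536 0.6;-2 26 10 -0.0536 0.6;-2 26 10 -0.0536 0.6;-2 26 10 -0.0536 0.6;-2 26 10 -0.0536 0.6;-2 26 6 -0.0536 0.6' && python3 -m inch '-2.3 26 0 -0.0536 0.6;-2.3 26 0 -0.0536 0.6;-2.3 26 0 -0.0536 0.6;-2.3 26 0 -0.0536 0.6;-2.3 26 0 -0.0536 0.6;-2.3 26 0 -0.0536 0.6;-2.3 26 0 -0.0536 0.6;-2.3 12 0 -0.0536 0.6' && python3 -m inch '0 4 0 -0.024 0.6;0 0 0 0 0.6;0 0 0 0 0.6;0 0 0 0 0.6' ;python3 st.py; python3 - <<'E'
from ov import *
q=(.516,.21,-.338)
draw("scene",[(q,TR,0,(0,0,255))],(270,110,110,100),6,"pics/s6.png")
draw("top",[(q,TR,0,(0,0,255))],(135,110,100,120),5,"pics/t6.png")
E
```

```text
time: 4.92
tool_pos: [0.5472, 0.0088, 0.3086]
tool_rot: [2.823, 1.57, 2.934]
contact_force: [0.9, 0.5, -2.6]
opening: 0.0799
time: 5.58
tool_pos: [0.5284, 0.2042, 0.3074]
tool_rot: [-3.044, 1.569, 2.923]
contact_force: [0.4, -1.6, -1.7]
opening: 0.0799
time: 5.92
tool_pos: [0.5292, 0.2051, 0.3081]
tool_rot: [-2.447, 1.57, -2.785]
contact_force: [-0.0, -1.0, -1.4]
opening: 0.0797
t 5.92 tcp [0.5292 0.2051 0.3081] grasp [0.529  0.205  0.1491] xaxis [-0.001 -0.    -1.   ] jawyaw 1.232 q [ 0.23  0.51  1.54 -0.    1.09 -1.  ] F [-0.  -1.  -1.4] M [ 0.03 -0.05 -0.04] op 0.0797
```

View pics/s6.png

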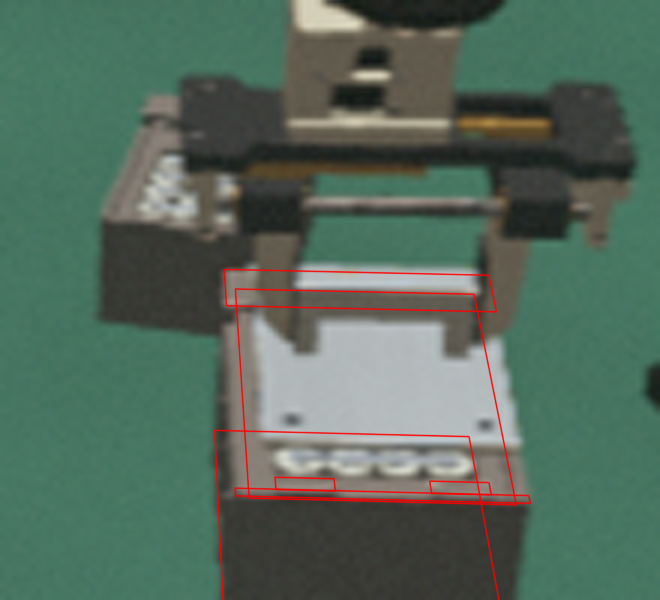

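View pics/t6.png

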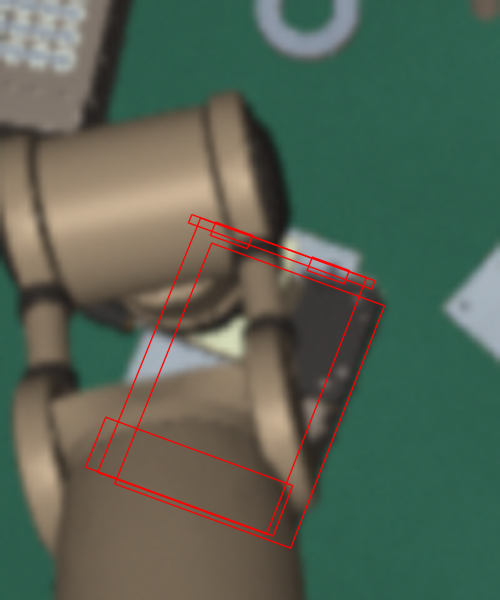

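```bash
python3 - <<'E'
from ov import *
q=(.516,.21,-.338)
draw("scene",[((.529,.205,-.338),PL,.1143,(255,0,0)),(q,TR[2:5],0,(0,0,255))],(300,130,70,75),8,"pics/s7.png")
E
```

```text
(no output)
```

View pics/s7.png

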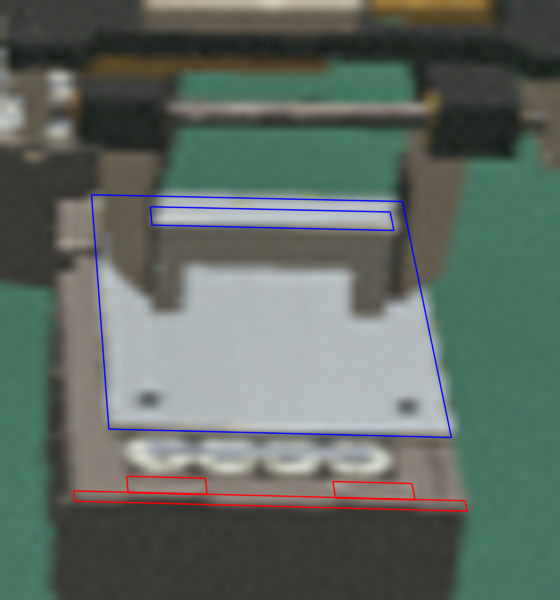

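```bash
python3 -m inch '1.9 -0.7 -7 0 0.6;0 0 -7 0 0.6;0 0 -6 0 0.6;0 0 0 0 0.6;0 0 0 0 0.6'; python3 st.py; for i in 1 2; do :; done; python3 -m inch '0 0 -2 0 0.6;0 0 -2 0 0.6;0 0 0 0 0.6';python3 st.py; python3 -m inch '0 0 -2 0 0.6;0 0 -1 0 0.6;0 0 0 0 0.6';python3 st.py; python3 -m inch '0 0 -1 0 0.6;0 0 -1 0 0.6;0 0 0 0 0.6';python3 st.py
```

```text
time: 6.48
tool_pos: [0.5309, 0.2048, 0.2879]
tool_rot: [-2.64, 1.569, -2.979]
contact_force: [0.6, -0.5, -1.8]
opening: 0.0798
t 6.48 tcp [0.5309 0.2048 0.2879] grasp [0.5307 0.2047 0.1289] xaxis [-0.002 -0.    -1.   ] jawyaw 1.232 q [ 0.23  0.54  1.56  0.    1.05 -1.  ] F [ 0.6 -0.5 -1.8] M [-0.04  0.05 -0.05] op 0.0798
time: 6.73
tool_pos: [0.531, 0.2049, 0.2845]
tool_rot: [-2.906, 1.571, 3.038]
contact_force: [-0.2, 1.3, -1.8]
opening: 0.0799
t 6.73 tcp [0.531  0.2049 0.2845] grasp [0.531  0.2049 0.1255] xaxis [-0.  0. -1.] jawyaw 1.232 q [ 0.23  0.54  1.56  0.    1.04 -1.  ] F [-0.2  1.3 -1.8] M [-0.05 -0.   -0.01] op 0.0799
time: 6.98
tool_pos: [0.531, 0.205, 0.2821]
tool_rot: [0.854, 1.57, 0.515]
contact_force: [-1.8, 1.4, 1.6]
opening: 0.0802
t 6.98 tcp [0.531  0.205  0.2821] grasp [0.5311 0.2051 0.1231] xaxis [ 0.001  0.    -1.   ] jawyaw 1.232 q [ 0.23  0.54  1.56  0.    1.03 -1.  ] F [-1.8  1.4  1.6] M [-0.11  0.15 -0.02] op 0.0802
time: 7.23
tool_pos: [0.5309, 0.2051, 0.2799]
tool_rot: [1.94, 1.57, 1.602]
contact_force: [-3.1, 1.8, 4.5]
opening: 0.0797
t 7.23 tcp [0.5309 0.2051 0.2799] grasp [0.5309 0.2052 0.1209] xaxis [-0.     0.001 -1.   ] jawyaw 1.232 q [ 0.23  0.55  1.57  0.    1.03 -1.  ] F [-3.1  1.8  4.5] M [ 0.22  0.37 -0.01] op 0.0797
```

```bash
python3 -m inch '0 0 0 0 0.6;0 0 0 0 0.6;0 0 0 0 0.6' 8; python3 st.py; python3 - <<'E'
from ov import *
q=(.516,.21,-.338)
draw("scene",[((.531,.205,-.338),PL,.0865,(255,0,0)),(q,TR[2:5],0,(0,0,255))],(300,130,70,75),8,"pics/s8.png")
E
```

```text
time: 7.48
tool_pos: [0.5312, 0.2048, 0.2795]
tool_rot: [0.707, 1.571, 0.368]
contact_force: [-1.0, 1.2, -0.3]
opening: 0.08
t 7.48 tcp [0.5312 0.2048 0.2795] grasp [0.5312 0.2048 0.1205] xaxis [ 0.  0. -1.] jawyaw 1.232 q [ 0.23  0.55  1.57  0.    1.03 -1.  ] F [-1.   1.2 -0.3] M [0.11 0.06 0.02] op 0.0800
```

View pics/s8.png

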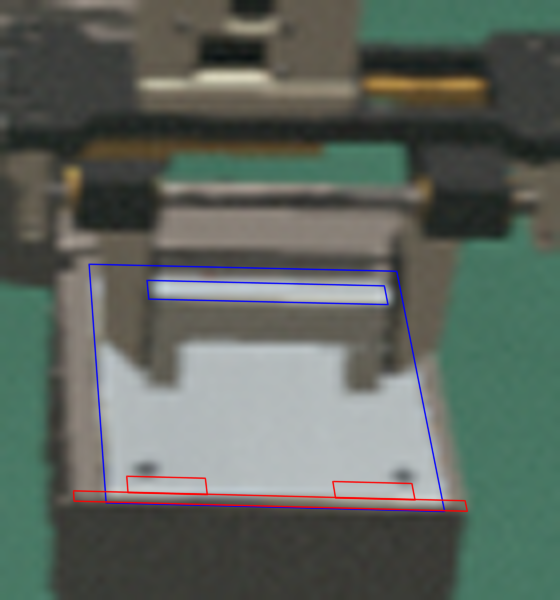

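```bash
python3 -m inch '0 0 -1 0 0.6;0 0 -0.7 0 0.6;0 0 0 0 0.6;0 0 0 0 0.6'; python3 st.py; python3 - <<'E'
from ov import *
q=(.516,.21,-.338)
draw("scene",[(q,[TR[0]],0,(0,0,255))],(300,130,70,75),8,"pics/s9.png")
E
```

```text
time: 7.87
tool_pos: [0.5311, 0.2048, 0.2779]
tool_rot: [-2.299, 1.571, -2.638]
contact_force: [-0.4, -0.8, -0.1]
opening: 0.0796
t 7.87 tcp [0.5311 0.2048 0.2779] grasp [0.5311 0.2048 0.1189] xaxis [-0. -0. -1.] jawyaw 1.232 q [ 0.23  0.55  1.57 -0.    1.02 -1.  ] F [-0.4 -0.8 -0.1] M [0.   0.08 0.  ] op 0.0796
```

View pics/s9.png

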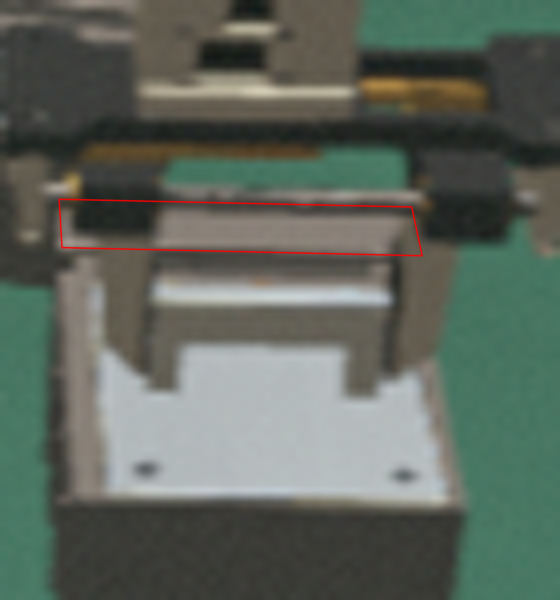

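```bash
python3 -m inch '0 0 0 0 0.6;-1.9 0.66 0 0 0.6;-1.9 0.66 0 0 0.6;-1.9 0.66 0 0 0.6;-1.9 0.66 -0.3 0 0.6;-1.9 0.66 0 0 0.6;0 0 0 0 0.6' 15; python3 st.py;python3 -m inch '-1.9 0.66 0 0 0.6;-1.9 0.66 0 0 0.6;-0.9 0.33 -0.3 0 0.6;0 0 0 0 0.6' ; python3 st.py; python3 - <<'E'
from ov import *
draw("scene",[],(300,130,70,75),8,"pics/s10.png")
E
```

```text
time: 8.5
tool_pos: [0.5212, 0.2084, 0.2777]
tool_rot: [-3.078, 1.57, 2.867]
contact_force: [0.7, -0.2, -1.9]
opening: 0.0797
t 8.50 tcp [0.5212 0.2084 0.2777] grasp [0.5211 0.2084 0.1187] xaxis [-0.  0. -1.] jawyaw 1.232 q [ 0.24  0.54  1.59  0.    1.01 -0.99] F [ 0.7 -0.2 -1.9] M [-0.01  0.04 -0.01] op 0.0797
time: 8.83
tool_pos: [0.5171, 0.2098, 0.2778]
tool_rot: [0.308, 1.569, -0.03]
contact_force: [2.0, -0.9, 0.3]
opening: 0.08
t 8.83 tcp [0.5171 0.2098 0.2778] grasp [0.5174 0.2098 0.1188] xaxis [ 0.002 -0.    -1.   ] jawyaw 1.232 q [ 0.25  0.53  1.6  -0.    1.01 -0.98] F [ 2.  -0.9  0.3] M [-0.24 -0.31  0.16] op 0.0800
```

View pics/s10.png

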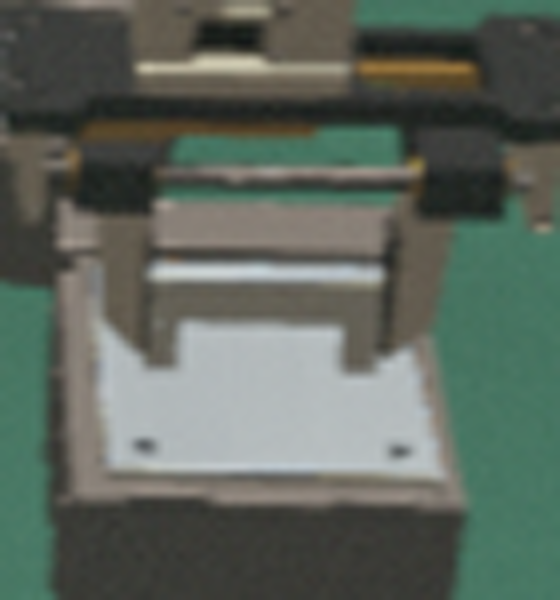

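```bash
python3 -m inch '0 0 0 0 0.6;-1.9 0.66 0 0 0.6;-1.9 0.66 0 0 0.6;0 0 0 0 0.6' 20; python3 st.py;python3 -m inch '-1.9 0.66 0 0 0.6;-1.4 0.5 0 0 0.6;0 0 0 0 0.6;0 0 0 0 0.6' ; python3 st.py; python3 - <<'E'
from ov import *
draw("scene",[],(300,130,70,75),8,"pics/s11.png")
E
```

```text
time: 9.22
tool_pos: [0.5131, 0.2111, 0.2777]
tool_rot: [0.411, 1.57, 0.073]
contact_force: [3.5, -3.0, 1.0]
opening: 0.08
t 9.22 tcp [0.5131 0.2111 0.2777] grasp [0.5133 0.2112 0.1187] xaxis [ 0.001  0.    -1.   ] jawyaw 1.232 q [ 0.25  0.53  1.61 -0.    1.   -0.98] F [ 3.5 -3.   1. ] M [-0.36 -0.52  0.19] op 0.0800
time: 9.55
tool_pos: [0.5101, 0.2123, 0.2778]
tool_rot: [0.387, 1.569, 0.049]
contact_force: [4.8, -1.7, 1.1]
opening: 0.08
t 9.55 tcp [0.5101 0.2123 0.2778] grasp [0.5103 0.2123 0.1188] xaxis [ 0.002  0.    -1.   ] jawyaw 1.232 q [ 0.26  0.52  1.62 -0.    1.   -0.98] F [ 4.8 -1.7  1.1] M [-0.47 -0.66  0.22] op 0.0800
```

View pics/s11.png

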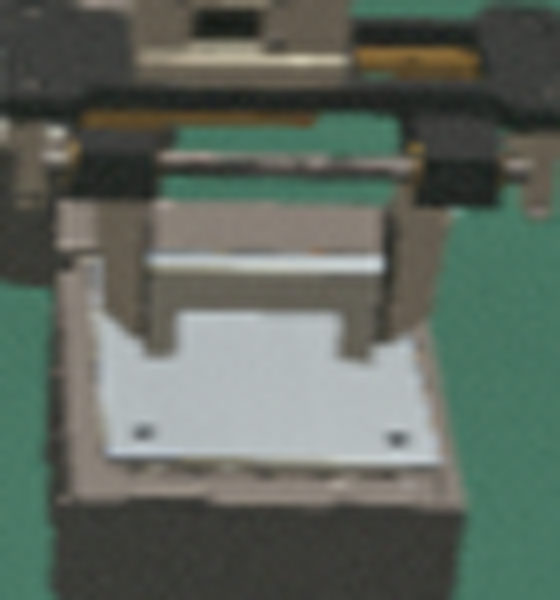

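```bash
python3 -m inch '-1.2 0.4 0 0 0.6;0 0 -1 0 0.6;0 0 -1 0 0.6;0 0 0 0 0.6' 15; python3 st.py;python3 -m inch '0 0 -1 0 0.6;0 0 -1 0 0.6;0 0 0 0 0.6' ; python3 st.py; python3 - <<'E'
from ov import *
draw("scene",[],(300,130,70,75),8,"pics/s12.png")
E
```

```text
time: 9.93
tool_pos: [0.5093, 0.2126, 0.276]
tool_rot: [0.455, 1.568, 0.116]
contact_force: [6.4, -2.4, 3.5]
opening: 0.0801
t 9.93 tcp [0.5093 0.2126 0.276 ] grasp [0.5098 0.2126 0.117 ] xaxis [ 0.003  0.    -1.   ] jawyaw 1.232 q [ 0.26  0.52  1.62 -0.    0.99 -0.97] F [ 6.4 -2.4  3.5] M [-0.46 -0.85  0.08] op 0.0801
time: 10.18
tool_pos: [0.5096, 0.2125, 0.2742]
tool_rot: [0.447, 1.567, 0.108]
contact_force: [6.2, -3.3, 2.9]
opening: 0.0798
t 10.18 tcp [0.5096 0.2125 0.2742] grasp [0.5102 0.2126 0.1152] xaxis [ 0.004  0.    -1.   ] jawyaw 1.232 q [ 0.26  0.53  1.62 -0.    0.99 -0.97] F [ 6.2 -3.3  2.9] M [-0.54 -1.01  0.03] op 0.0798
```

View pics/s12.png

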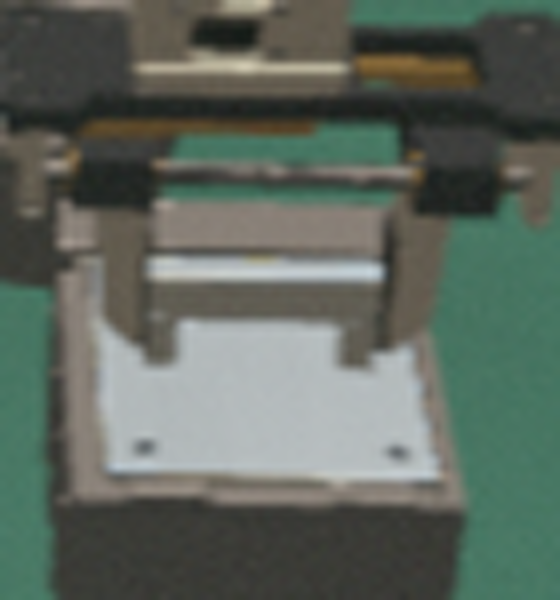

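```bash
python3 -m inch '0.5 -0.2 -1 0 0.6;0 0 -1 0 0.6;0 0 -0.5 0 0.6;0 0 0 0 0.6;0 0 0 0 0.6'; python3 st.py; python3 - <<'E'
from ov import *
q=(.516,.21,-.338)
c,n=np.cos(q[2]),np.sin(q[2])
p=(q[0]-.007*c,q[1]-.007*n,q[2])
draw("scene",[(p,PL,.078,(255,0,0))],(300,130,70,75),8,"pics/s13.png")
draw("scene",[],(300,130,70,75),8,"pics/s13b.png")
E
```

```text
time: 10.65
tool_pos: [0.5102, 0.2123, 0.2718]
tool_rot: [0.456, 1.567, 0.117]
contact_force: [7.6, -3.6, 2.9]
opening: 0.0795
t 10.65 tcp [0.5102 0.2123 0.2718] grasp [0.5108 0.2124 0.1128] xaxis [ 0.004  0.    -1.   ] jawyaw 1.232 q [ 0.26  0.53  1.63 -0.    0.98 -0.98] F [ 7.6 -3.6  2.9] M [-0.56 -1.03  0.02] op 0.0795
```

View pics/s13.png

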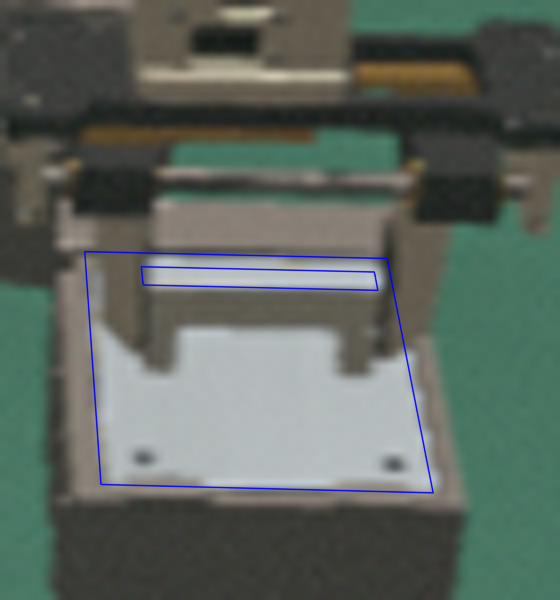

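View pics/s13b.png

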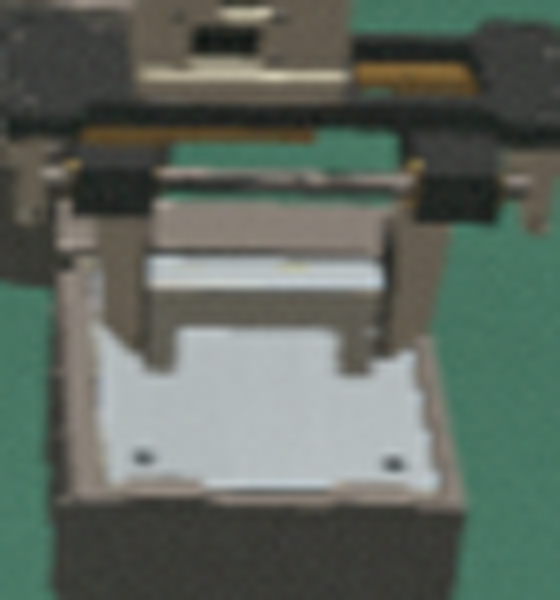

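```bash
python3 -m inch '1.9 -0.66 -0.4 0 0.6;1.9 -0.66 0 0 0.6;0 0 0 0 0.6;0 0 0 0 0.6'; python3 st.py; python3 -m inch '0.95 -0.33 0 0 0.6;0.95 -0.33 0 0 0.6;0 0 0 0 0.6'; python3 st.py;python3 - <<'E'
from ov import *
draw("scene",[],(300,130,70,75),8,"pics/s14.png")
E
```

```text
time: 11.08
tool_pos: [0.5124, 0.2116, 0.2715]
tool_rot: [2.282, 1.569, 1.943]
contact_force: [-1.1, 0.5, 8.4]
opening: 0.0795
t 11.08 tcp [0.5124 0.2116 0.2715] grasp [0.5123 0.2118 0.1125] xaxis [-0.001  0.001 -1.   ] jawyaw 1.232 q [ 0.25  0.53  1.62  0.    0.99 -0.98] F [-1.1  0.5  8.4] M [0.13 0.15 0.03] op 0.0795
time: 11.33
tool_pos: [0.5141, 0.211, 0.2715]
tool_rot: [2.548, 1.569, 2.209]
contact_force: [-3.9, 0.2, 9.2]
opening: 0.0798
t 11.33 tcp [0.5141 0.211  0.2715] grasp [0.514  0.2113 0.1125] xaxis [-0.001  0.001 -1.   ] jawyaw 1.232 q [ 0.25  0.54  1.61  0.    0.99 -0.98] F [-3.9  0.2  9.2] M [0.27 0.31 0.02] op 0.0798
```

View pics/s14.png

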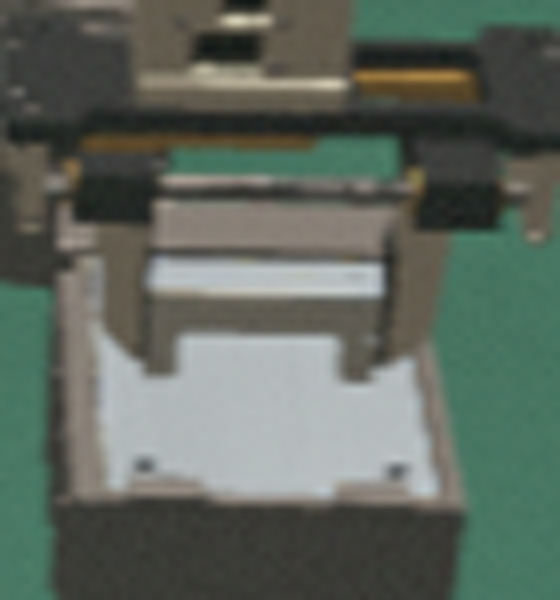

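```bash
python3 -m inch '0 0 0.4 0 0.6;0 0 0.3 0 0.6;0.5 -0.2 0 0 0.6;0 0 0 0 0.6' 8; python3 st.py;  python3 -m inch '0 0 0 0 0.6;0 0 0 0 0.6' 3; python3 st.py
```

```text
time: 11.72
tool_pos: [0.5151, 0.2107, 0.2715]
tool_rot: [2.208, 1.57, 1.869]
contact_force: [-1.2, 2.4, 5.3]
opening: 0.0802
t 11.72 tcp [0.5151 0.2107 0.2715] grasp [0.5151 0.2108 0.1125] xaxis [-0.     0.001 -1.   ] jawyaw 1.232 q [ 0.25  0.54  1.61  0.    0.99 -0.98] F [-1.2  2.4  5.3] M [ 0.41  0.1  -0.13] op 0.0802
time: 11.88
tool_pos: [0.5153, 0.2106, 0.2714]
tool_rot: [1.662, 1.57, 1.323]
contact_force: [0.1, 2.4, 4.5]
opening: 0.0804
t 11.88 tcp [0.5153 0.2106 0.2714] grasp [0.5153 0.2107 0.1124] xaxis [ 0.     0.001 -1.   ] jawyaw 1.232 q [ 0.25  0.54  1.61  0.    0.99 -0.98] F [0.1 2.4 4.5] M [ 0.53 -0.05  0.03] op 0.0804
```

```bash
python3 -m inch '0 0 0 0 1;0 0 0 0 1;0 0 0 0 1;0 0 0 0 1'; python3 st.py;  python3 -m inch '0 0 5 0 1;0 0 20 0 1;0 0 35 0 1;0 0 40 0 1;0 0 40 0 1;0 0 0 0 1;0 0 0 0 1'; python3 st.py;python3 - <<'E'
from ov import *
q=(.516,.21,-.338)
draw("scene",[],(300,130,70,75),8,"pics/s15.png")
draw("scene",[(q,PL,.078,(255,0,0))],(300,130,70,75),8,"pics/s15b.png")
E
```

```text
time: 12.22
tool_pos: [0.5151, 0.2101, 0.2708]
tool_rot: [-2.454, 1.57, -2.793]
contact_force: [-0.2, -0.2, 0.6]
opening: 0.0919
t 12.22 tcp [0.5151 0.2101 0.2708] grasp [0.5149 0.21   0.1118] xaxis [-0.001 -0.    -1.   ] jawyaw 1.232 q [ 0.25  0.54  1.61 -0.    0.99 -0.98] F [-0.2 -0.2  0.6] M [ 0.   -0.01  0.03] op 0.0919
time: 12.8
tool_pos: [0.5154, 0.2103, 0.4142]
tool_rot: [0.579, 1.565, 0.241]
contact_force: [0.4, 0.0, -1.2]
opening: 0.0916
t 12.80 tcp [0.5154 0.2103 0.4142] grasp [0.5163 0.2105 0.2552] xaxis [ 0.006  0.001 -1.   ] jawyaw 1.232 q [ 0.25  0.39  1.42 -0.    1.32 -0.98] F [ 0.4  0.  -1.2] M [-0.02  0.04  0.03] op 0.0916
```

View pics/s15.png

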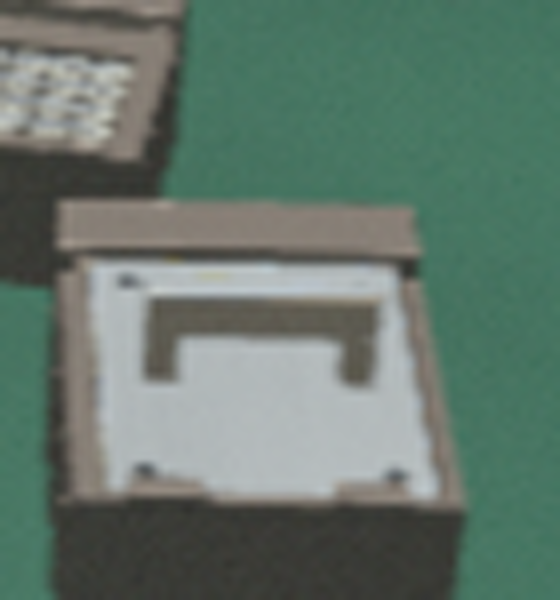

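View pics/s15b.png

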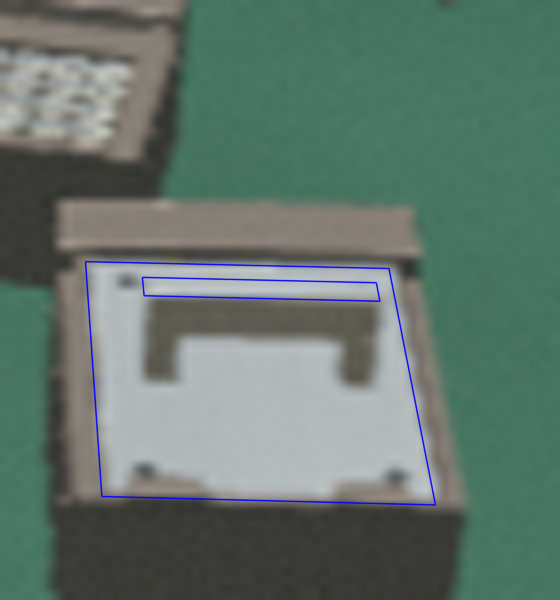

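```bash
python3 -m inch '0 -20 0 0 1;0 -38 0 0 1;0 -38 0 0 1;0 -38 0 0 1;0 -38 0 0 1;0 -38 0 0 1;0 -38 0 0 1;0 -38 0 0 1'; python3 -m inch '0 -38 0 0 1;0 -38 0 0 1;0 -20 0 0 1;0 0 0 0 1;0 0 0 0 1';python3 - <<'E'
from ov import *
q=(.516,.21,-.338)
draw("top",[],(145,140,75,85),8,"pics/t15.png")
draw("top",[(q,PL,.078,(255,0,0)),(q,TR[:1]+TR[2:],0,(0,0,255))],(145,140,75,85),8,"pics/t15b.png")
E
```

```text
time: 13.57
tool_pos: [0.5147, -0.0775, 0.4095]
tool_rot: [-3.126, 1.567, 2.819]
contact_force: [1.5, 0.3, 0.3]
opening: 0.0916
time: 13.98
tool_pos: [0.515, -0.1726, 0.4094]
tool_rot: [2.919, 1.567, 2.578]
contact_force: [0.2, 0.4, 0.3]
opening: 0.0923
```

View pics/t15.png

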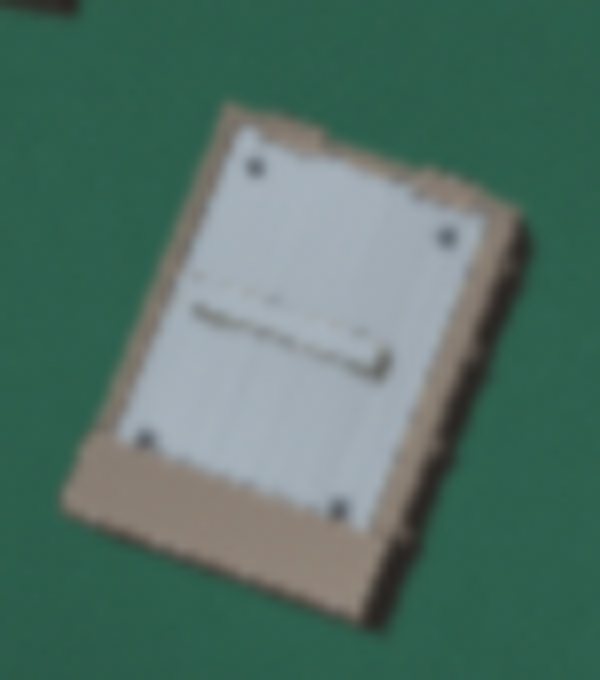

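View pics/t15b.png

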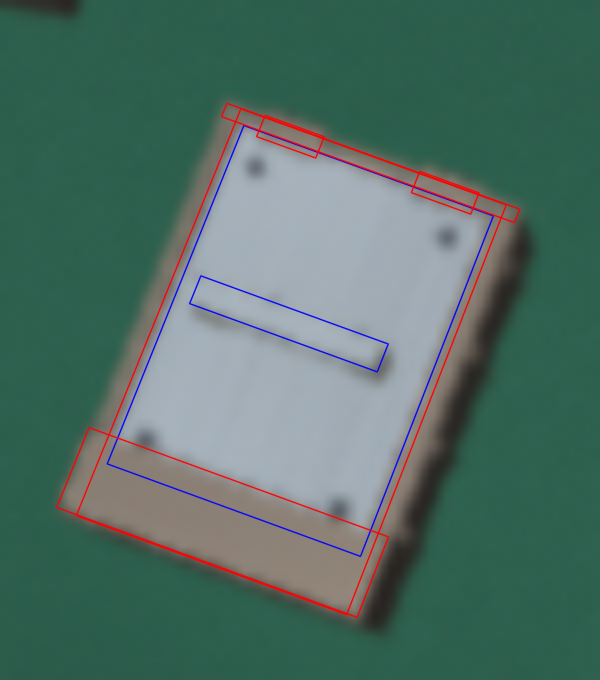

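```bash
python3 - <<'E'
from sil import *
d=cam("top"); q,f=fit(d,TRV,(.516,.21,-.338)); print(q,f)
P=((np.array([(255,166),(447,237),(338,510),(145,440)])+.5)/8-.5)+[145,140]
g=d["color"].sum(2).astype(float); pts=[]
for u,v in P:
    a,b=int(round(u)),int(round(v)); W=np.clip(np.median(g[b-4:b+5,a-4:a+5])-15-g[b-2:b+3,a-2:a+3],0,None)
    yy,xx=np.mgrid[b-2:b+3,a-2:a+3]; pts.append(((W*xx).sum()/W.sum(),(W*yy).sum()/W.sum()))
w_=px2w(d,pts,.083); c=w_.mean(0)
R=np.array([[np.cos(q[2]),np.sin(q[2])],[-np.sin(q[2]),np.cos(q[2])]])
print("centre in tray mm",R@(c[:2]-q[:2])*1e3)
print("holes",(w_[:,:2]-q[:2])@R.T*1e3)
# profiles along tray x at catch end, y=0, and +-10
xs=np.arange(66,92,1.)
for y in(-10,0,10):
    m=np.c_[xs,np.full(len(xs),y)]/1e3; P=np.c_[m@R+q[:2],np.full(len(xs),.084)]
    u=w2px(d,P).astype(np.float32); v=cv2.remap(d["color"],u[:,None,0],u[:,None,1],cv2.INTER_LINEAR)[:,0]
    print(y,list(zip(xs.astype(int),v[:,2].tolist(),v[:,0].tolist())))
E
```

```text
[ 0.51657901  0.20975026 -0.33481323] 16.478311047168134
centre in tray mm [-1.98145098  1.89596379]
holes [[ 59.79886559  43.67607328]
 [ 59.31807711 -40.64121647]
 [-63.20032759 -39.63572209]
 [-63.84241901  44.18472043]]
-10 [(np.int64(66), 184, 163), (np.int64(67), 182, 162), (np.int64(68), 180, 161), (np.int64(69), 177, 159), (np.int64(70), 174, 157), (np.int64(71), 166, 152), (np.int64(72), 158, 148), (np.int64(73), 148, 143), (np.int64(74), 139, 138), (np.int64(75), 130, 133), (np.int64(76), 122, 129), (np.int64(77), 114, 126), (np.int64(78), 109, 119), (np.int64(79), 105, 112), (np.int64(80), 101, 105), (np.int64(81), 96, 96), (np.int64(82), 92, 85), (np.int64(83), 87, 73), (np.int64(84), 83, 64), (np.int64(85), 81, 57), (np.int64(86), 80, 53), (np.int64(87), 79, 49), (np.int64(88), 78, 46), (np.int64(89), 78, 46), (np.int64(90), 78, 46), (np.int64(91), 78, 46)]
0 [(np.int64(66), 185, 164), (np.int64(67), 183, 163), (np.int64(68), 181, 162), (np.int64(69), 179, 161), (np.int64(70), 175, 160), (np.int64(71), 168, 156), (np.int64(72), 159, 152), (np.int64(73), 151, 148), (np.in
[... 397 characters left out ...]
nt64(90), 76, 44), (np.int64(91), 76, 44)]
10 [(np.int64(66), 186, 165), (np.int64(67), 186, 165), (np.int64(68), 185, 165), (np.int64(69), 184, 164), (np.int64(70), 182, 163), (np.int64(71), 175, 159), (np.int64(72), 168, 156), (np.int64(73), 161, 152), (np.int64(74), 151, 147), (np.int64(75), 140, 141), (np.int64(76), 128, 134), (np.int64(77), 118, 128), (np.int64(78), 112, 120), (np.int64(79), 106, 112), (np.int64(80), 100, 103), (np.int64(81), 95, 92), (np.int64(82), 90, 81), (np.int64(83), 86, 70), (np.int64(84), 82, 61), (np.int64(85), 80, 55), (np.int64(86), 79, 51), (np.int64(87), 78, 47), (np.int64(88), 77, 45), (np.int64(89), 77, 45), (np.int64(90), 76, 44), (np.int64(91), 76, 44)]
```

```bash
cat > holes.py <<'E'
from h import *
def ref(img,u,v,r=2):
    g=img.sum(2).astype(float)
    for _ in range(3):
        a,b=int(round(u)),int(round(v)); bg=np.median(g[b-4:b+5,a-4:a+5])
        yy,xx=np.mgrid[b-3:b+4,a-3:a+4]; W=np.clip(bg-20-g[b-3:b+4,a-3:a+4],0,None)*(((xx-u)**2+(yy-v)**2)<8)
        u,v=(W*xx).sum()/W.sum(),(W*yy).sum()/W.sum()
    return u,v
HX,HY=62,42.5
def proj(d,q,z):
    m=np.array([[HX,HY],[HX,-HY],[-HX,-HY],[-HX,HY]])/1e3;c,n=np.cos(q[2]),np.sin(q[2])
    return w2px(d,np.c_[m@np.array([[c,n],[-n,c]])+q[:2],np.full(4,z)])
E
python3 - <<'E'
from holes import *
for n in("top","scene"):
    d=cam(n)
    i0=cv2.imread(f"pics/{n}0raw.png")
    def an(img,q,z,idx):
        p=[ref(img,*u) for u in proj(d,q,z)]; w=px2w(d,p,z)[:,:2]; c,s=np.cos(q[2]),np.sin(q[2])
        print(n,"holes",((w-q[:2])@np.array([[c,-s],[s,c]])*1e3).round(1).tolist(),"c",(w.mean(0)*1e3).round(1))
    an(i0,(.564,-.185,.52),.005,0); an(d["color"][:,:,::-1],(.514,.2108,-.336),.083,0)
E
```

```text
top holes [[59.7, 41.3], [59.6, -42.5], [-60.9, -41.8], [-59.6, 42.4]] c [ 563.8 -185.3]
top holes [[62.6, 43.7], [62.1, -40.7], [-60.2, -39.8], [-59.8, 43.9]] c [515.7 212.1]
scene holes [[59.6, 42.6], [59.5, -41.5], [-60.5, -41.0], [-59.9, 42.9]] c [ 563.3 -184.5]holes.py:7: RuntimeWarning: invalid value encountered in scalar divide
  u,v=(W*xx).sum()/W.sum(),(W*yy).sum()/W.sum()
Traceback (most recent call last):
  File "holes.py", line 5, in ref
    a,b=int(round(u)),int(round(v)); bg=np.median(g[b-4:b+5,a-4:a+5])
            ~~~~~^^^
ValueError: cannot convert float NaN to integer
```

```bash
python3 - <<'E'
from holes import *
from scipy.optimize import least_squares
t=cam("top");s=cam("scene")
ti=t["color"][:,:,::-1];si=s["color"][:,:,::-1]
cv2.imwrite("pics/s16.png",cv2.resize(si[130:205,300:370],None,fx=8,fy=8,interpolation=cv2.INTER_CUBIC))
cS=lambda x,y:((x+.5)/8-.5+300,(y+.5)/8-.5+130)
cT=lambda x,y:((x+.5)/8-.5+145,(y+.5)/8-.5+140)
# +y catch hole: top (255,166) <-> scene right (397,476)
for nm,a,b in(("c+",cT(255,166),cS(397,476)),("c-",cT(447,237),cS(145,470)),("l-",cT(338,510),cS(130,281))):
    a=ref(ti,*a);b=ref(si,*b)
    f=lambda P:np.r_[w2px(t,P)[0]-a,w2px(s,P)[0]-b]
    k=least_squares(f,[.51,.21,.08]); print(nm,(k.x*1e3).round(1),k.fun.round(2))
i0=cv2.imread("pics/top0raw.png");j0=cv2.imread("pics/scene0raw.png")
q=(.564,-.185,.52)
for u,v in zip(proj(t,q,.005),proj(s,q,.005)):
    a=ref(i0,*u);b=ref(j0,*v)
    f=lambda P:np.r_[w2px(t,P)[0]-a,w2px(s,P)[0]-b]
    k=least_squares(f,[.56,-.18,.0]); print("bench",(k.x*1e3).round(1),k.fun.round(2))
E
```

```text
c+ [587.5 231.   80.2] [ 0.25  0.11  0.22 -0.03]
c- [560.7 152.4  75.4] [ 0.08  0.03  0.07 -0.01]
l- [443.1 192.   93.7] [-0.12 -0.04 -0.11  0.01]
bench [ 595.2 -118.8    5.6] [-0.17 -0.04 -0.13  0.  ]
bench [ 636.8 -191.7    5.6] [-0.14 -0.03 -0.1  -0.  ]
bench [ 532.  -250.9    5.2] [-0.17 -0.02 -0.13 -0.  ]
bench [ 491.2 -177.6    5.4] [-0.04 -0.01 -0.03 -0.  ]
```

View pics/s16.png

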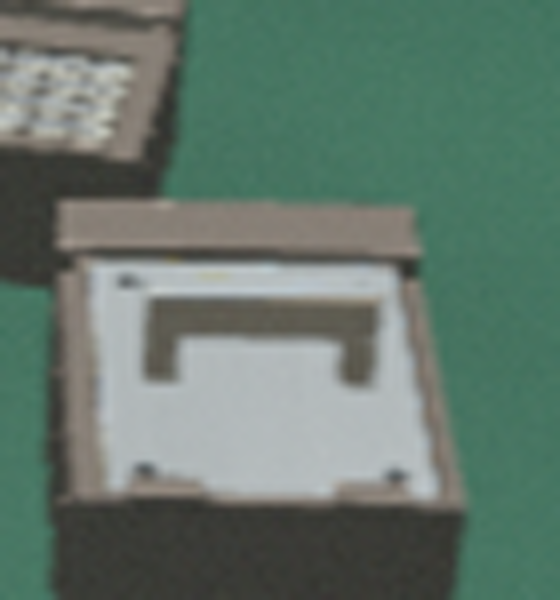

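```bash
python3 - <<'E'
from holes import *
from scipy.spatial.transform import Rotation as Ro
from scipy.optimize import least_squares
t=cam("top");s=cam("scene")
ti=t["color"][:,:,::-1];si=s["color"][:,:,::-1]
cS=lambda x,y:((x+.5)/8-.5+300,(y+.5)/8-.5+130)
cT=lambda x,y:((x+.5)/8-.5+145,(y+.5)/8-.5+140)
H=np.array([[60,42.1,5],[60,-42.1,5],[-60,-42.1,5],[-60,42.1,5],[6,40,41],[6,-40,41],[-75,-55,5],[-75,55,5]])/1e3
def pr(d,tilt,x=0.,y=1.7,z=78,q=(.5166,.2098,-.336)):
    P=Ro.from_euler("y",tilt).apply(H)+np.array([x,y,z])/1e3
    P=Ro.from_euler("z",q[2]).apply(P)+[q[0],q[1],0]; return w2px(d,P)
mt=[ref(ti,*cT(*p)) for p in((255,166),(447,237),(338,510),(145,440))]
ms=[ref(si,*cS(*p)) for p in((397,476),(145,470),(130,281))]
print("meas top",np.round(mt,1).tolist());print("flat top",pr(t,0)[:4].round(1).tolist());print("tilt",pr(t,.05,z=82)[:4].round(1).tolist())
o=lambda u:((u-[300,130]+.5)*8-.5).round(0).tolist()
print("meas s",o(np.array(ms)));print("flat",o(pr(s,0)));print("liftlip",o(pr(s,.05,z=82)));print("liftcatch",o(pr(s,-.03,z=80)))
E
```

```text
meas top [[176.5, 160.5], [200.4, 169.1], [186.6, 203.8], [162.4, 195.2]]
flat top [[176.5, 160.3], [200.4, 169.0], [187.2, 203.0], [162.9, 194.2]]
tilt [[176.5, 160.2], [200.4, 168.8], [186.9, 202.7], [162.6, 193.8]]
meas s [[394.0, 491.0], [144.0, 492.0], [128.0, 256.0]]
flat [[397.0, 479.0], [144.0, 473.0], [127.0, 285.0], [361.0, 290.0], [385.0, 302.0], [149.0, 296.0], [89.0, 262.0], [393.0, 269.0]]
liftlip [[397.0, 477.0], [144.0, 471.0], [128.0, 269.0], [363.0, 274.0], [386.0, 296.0], [150.0, 291.0], [91.0, 244.0], [395.0, 251.0]]
liftcatch [[398.0, 469.0], [144.0, 463.0], [127.0, 284.0], [361.0, 289.0], [385.0, 294.0], [149.0, 289.0], [89.0, 263.0], [393.0, 269.0]]
```

```bash
python3 - <<'E'
from cell import workorder
print(workorder.hand_in())
E
python3 st.py
```

```text
the job is handed in; nothing more can be done
None
the job is handed in; nothing more can be done
```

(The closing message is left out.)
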